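# Break the tight stopper out of a canister

### The job

Open the canister: push the steel keeper well aside so that it is clear of the red stopper, then twist the tight stopper back and forth while you pull until it comes free, without lifting the canister out of its holder. Stand the stopper upright on the plywood board and leave the rest of the bench as it is.

Things in the scene. Friction and masses are not known exactly. Their poses are not given: they have to be found in the camera images.
- holder: Fixed bench holder: wooden base 12 mm thick, x -85 to +105, y +-60 mm in its own frame, with a square nest of aluminium walls (84 x 84 mm outside, tops 30 mm above the bench) in which the canister's foot stands. Origin on the bench surface under the nest's middle. A steel post, 16 mm across, 158 mm tall, stands at its own x = +75 mm, y = 0 and carries the keeper.
- keeper (a joint): Angle (rad) of the steel keeper, a bar 16 mm wide that swings level about the post. 0: it points along the holder's -x, over the stopper's wing; positive is counter-clockwise from above. It can be pushed either way to 1.9 rad (about 0.5 N at the knob) and stays where left. Underside 160 mm above the bench (4 mm above the stopper), top 167 mm; the post's cap reaches 174 mm.
- keeper_knob (a point): Middle of the brass knob near the keeper's free end, 103 mm from the post's axis: upright cylinder 14 mm across, from 171 to 197 mm above the bench; this point is 184 mm up. Push it sideways to swing the keeper.
- canister: Loose aluminium canister: open tube 58 mm across, bore 49 mm, 100 mm tall, on a 64 mm square foot 10 mm thick; 0.8 to 1.0 kg. Origin at the centre of its underside; x axis along the holder's. The nest (2 mm play) stops it turning more than a few degrees but does not hold it down: a straight pull on the stopper, or one too quick for the twisting, lifts the canister along.
- canister_mouth (a point): Centre of the canister's rim, 112 mm above the bench while the canister stands in its holder; axes as the canister's. Four black sprung rubber pads inside the neck, 6 to 18 mm below the rim, grip the stopper's stem.
- stopper_grip (a point): Middle of the red stopper's wing: upright flat bar 44 mm long (this point's x axis), 14 mm thick (y), 36 mm high, on a round flange 60 mm across and 8 mm thick that rests on the canister's rim. This point is 18 mm above the flange, 18 mm below the wing's top, and starts 138 mm above the bench with x along the canister's x. Stopper 66 mm tall in all, 90 g.
- stem_foot (a point): Centre of the flat bottom of the stopper's black stem, 48 mm below the wing's middle. The stem, 44 mm across and 22 mm long, is held in the neck by 15 to 21 N of friction against any sliding (0.3 to 0.5 N m to twist). Twisted some 0.4 rad each way, it lets a slow pull of about 6 mm per radian of twist draw it out. Free after about 20 mm.
- board: Fixed plywood board, 115 x 165 x 12 mm (x, y, z), lying flat on the bench. Origin under its middle, on the bench surface; its top is 12 mm up.
- bar_tripoli: Loose brown polishing-compound bar in a white wrapper, 102 x 40 x 33 mm; origin at the centre of its underside. Leave alone.
- wax_block: Loose green wax block, 37 x 53 x 24 mm; origin at the centre of its underside. Leave alone.
- wood_block: Loose hardwood block, 45 x 105 x 24 mm; origin at the centre of its underside. Leave alone.
- loupe: Loose black loupe, 39 x 21 x 21 mm; origin at the centre of its underside. Leave alone.
Mind the look-alikes: they are no part of the job. What is meant by the part that bears stopper_grip is not purple, and is the smaller of those in its own colour.

How it is judged:
On the way, in this order (a step that is already met when the one before it is completed fails the run):
1. the keeper is swung at least 1 rad aside while the stopper is still seated ((value of joint keeper above 1 rad or value of joint keeper below -1 rad) and z of stopper_grip in the frame of canister_mouth below 0.031 m), for 0.1 s.
2. the stopper is twisted at least 0.2 rad, one way or the other, while still in the neck (angle between the x axis of stopper_grip and the x axis of canister_mouth, either way round above 0.2 rad and z of stopper_grip in the frame of canister_mouth below 0.042 m).
3. it is twisted back to within 0.12 rad of where it began while still in the neck (angle between the x axis of stopper_grip and the x axis of canister_mouth, either way round below 0.12 rad and z of stopper_grip in the frame of canister_mouth below 0.046 m).
At the end, for the whole second after the job is handed in: The stopper stands upright (within 0.1 rad) on its stem on the board, its centre within 40 mm (board x) and 65 mm (board y) of the board's middle, the keeper is still at least 0.9 rad aside, and the canister stands upright and fully down in its holder (x of stopper_grip in the frame of board between -0.04 and 0.04 m and y of stopper_grip in the frame of board between -0.065 and 0.065 m and z of stopper_grip in the frame of board between 0.055 and 0.065 m and angle between stopper_grip's own z axis and vertical below 0.1 rad and (value of joint keeper above 0.9 rad or value of joint keeper below -0.9 rad) and distance between canister_mouth and holder below 0.116 m and angle between canister_mouth's own z axis and vertical below 0.06 rad); the robot touches nothing.
It fails at once if the canister is lifted more than 8 mm in its holder (height (world z) of canister_mouth above 0.12 m).
It fails at once if one of the bystanders (brown bar, wax block, wood block, loupe) is moved more than 25 mm (distance of any of bar_tripoli, wax_block, wood_block, loupe from where it was at the start of the episode above 0.025 m).
It also fails if it takes over 51 s, if anything falls off the work surface, if the arm or the gripper's body presses on something with over 40 N, if the wrist force passes 120 N, or if a joint passes its speed limit or range.

### The arm

A 7-joint arm with a two-finger parallel gripper is mounted at the origin on a cart in front of the work surface, level with it; the furniture and walls round the work are solid. World frame = base frame: x ahead of the robot, y to its left, z up, the work surface at z = 0. Lengths are in m, angles in rad, forces in N, time in s.
With the tool pointing down it reaches from about 0.4 to 0.85 m from the base axis. Payload 10.4 kg.
Tool frame: the origin (TCP) lies at the very end of the fingers, on their centre line; the grasp point (between the pads) lies r.hold_point_z behind it (r.hold_point_z is the distance from the TCP to the grasp point, in m); z points along the fingers, y is the direction in which the jaws open and shut (so a half turn about z gives the same grasp; the last joint's range is limited). The gripper opens to 87 mm and grips with 3 to 60 N. Pads are 19 mm wide; open, the fingers measure 117 mm over their backs; the gripper's body (75 mm by 190 mm) begins 51 mm behind the grasp point.
Start: joints at [-1.146, 0.332, -0.065, 1.46, 0.022, 1.35, -0.088], TCP at [0.271, 0.563, 0.223] pointing down, gripper open.
Joint ranges: [-2.6, 2.6], [-0.5, 2.12], [-1.47, 1.34], [0.16, 2.42], [-1.27, 4.41], [0.06, 2.06], [-2.6, 2.6]. Speed limits (rad/s): [2.22, 2.22, 2.79, 2.79, 3.14, 3.14, 3.14].

### API

Orientations are given as a unit quaternion [x, y, z, w].
In Python, from bench import r gives the robot as it stands.
- The arm moves only by the tool send_rows, never from a script. Its argument "commands" is a list of rows, each a list of 7 numbers: the shift along the world's x, y, z normalised to -1 to 1, where 1 is 0.03 m, then the turn, a rotation vector about the world's x, y, z normalised to -1 to 1, where 1 is 5 degrees, then the gripper command: -1 is fully open, 1 is shut, values between are in proportion. In form: [[tx, ty, tz, ax, ay, az, jaw], ...]. A call has 1 to 10 rows; each row shifts and turns the pose as measured when the row begins; what a row does not reach is not made up. A row lasts 1/12 s, in which the tool goes at most 41.7 mm and 7.16 degrees, less where a joint would pass 70% of its speed; a pose out of reach is approached as far as the arm can. A call with a number of a shift or a turn outside -1 to 1 is refused whole. A call with a gripper value outside its range is refused whole. The fingers move at their own pace and stop on an object; "grip_force" is the grip in N (left out, the last holds). Time passes only in rows, so rows that do not move let the fingers close. It gives the time, the measured TCP pose, the force and the opening at its end, in the units of the state.
- r.read_state(): the state, without advancing time (a new reading comes with each control period).
- r.camera(name): name is "side" or "top"; returns the picture (420x560x3 uint8, blue, green, red); there is no depth.
- r.calibration(name): a dict with "K" (3x3 intrinsics, pixels), "dist" ([k1, k2, p1, p2, k3] as OpenCV has them; the pictures are not rectified), "R" (3x3) and "t" (3): a world point X has camera coordinates R X + t. Camera axes: x right, y down, z forward; pixel columns grow to the right and rows downward; lengths in m; the calibration is good to about 2 mm. A picture is of the moment at which its call begins. calibration takes no time and is no camera call.
- r.close_job(): hands the job in, once; it reports no verdict.
The state is a dict: "time": time; "joint_positions": joint angles; "joint_vel": joint speeds; "joint_torque": joint torques, N m; "ee_pos": TCP position; "eef_rot": TCP orientation; "ft_force": force on the tool from outside, world axes, zero at the start; "torque": the same for the moment, N m; "width": finger opening in m.
Only numpy, scipy, OpenCV 4.12 (cv2) and the standard library are available. Lean on these libraries where they do the work, as an engineer would, in place of code of your own. Each camera call takes 0.05 s, during which the arm holds its last target.

## Working session

There is one attempt and no reset: what is moved stays moved. The work goes in short steps, Python scripts to look and compute and a tool call to move; the robot and the scene stay as the last step left them, time stands still between calls to the robot, and variables do not carry over. Pictures are saved under pics/ and viewed, and the job is handed in when it is done.

Besides the shell and the picture viewer there is one more tool, called after "Call:" by a JSON object that holds its "api" and its "payload". send_rows: Moves the arm, as the interface text tells. Scaled input: -1 to 1 covers 0.03 m each way for a shift and 5 degrees each way for a turn. Its arguments: {"type":"object","properties":{"commands":{"type":"array"},"grip_force":{"type":"number"}},"required":["commands"]}

```bash
ls; mkdir -p pics; python3 - <<'E'
from bench import r
import cv2
s=r.read_state(); print({k:(v if not hasattr(v,'round') else v) for k,v in s.items()}, r.hold_point_z)
for n in('top','side'):
    cv2.imwrite(f'pics/{n}0.png',r.camera(n)); c=r.calibration(n); print(n,c)
E
```

```text
pics
{'time': 0.0, 'joint_positions': array([-1.14558371,  0.3328579 , -0.06468171,  1.46096314,  0.02162649,
        1.34988894, -0.08851315]), 'joint_vel': array([-0.00034052,  0.00296572,  0.0003516 , -0.00067571, -0.00014816,
       -0.00093383, -0.00037759]), 'joint_torque': array([ 7.76229854e-06, -6.23268414e+01,  2.46670871e-02, -3.89899278e+01,
       -6.13354077e-02,  3.97674786e-02,  1.06642181e-04]), 'ee_pos': array([0.27047547, 0.56300715, 0.22175221]), 'eef_rot': array([ 2.22041588e-01,  9.75036937e-01, -7.02154095e-04, -1.09365898e-04]), 'ft_force': array([0.26015663, 0.30509775, 0.19098363]), 'torque': array([ 0.01227151,  0.03652764, -0.00622661]), 'width': 0.08745925585641362} 0.0187
top {'K': array([[459.59233127,   0.        , 282.42894581],
       [  0.        , 459.59233127, 207.98854705],
       [  0.        ,   0.        ,   1.        ]]), 'dist': array([-0.03820399,  0.        ,  0.        ,  0.        ,  0.        ]), 'R': array([[-0.00800616, -0.99995935, -0.00414788],
       [-0.99901571,  0.00817944, -0.04359703],
       [ 0.04362919,  0.00379476, -0.99904059]]), 't': array([0.20821861, 0.5443197 , 1.17319811])}
side {'K': array([[477.73634733,   0.        , 284.0400997 ],
       [  0.        , 477.73634733, 208.26907233],
       [  0.        ,   0.        ,   1.        ]]), 'dist': array([-0.16515645,  0.        ,  0.        ,  0.        ,  0.        ]), 'R': array([[ 0.99977524,  0.00532132,  0.02052193],
       [ 0.01826193, -0.70784663, -0.70613005],
       [ 0.01076883,  0.70634611, -0.70778472]]), 't': array([-0.54495362,  0.19202738,  1.02165257])}
```

View pics/top0.png

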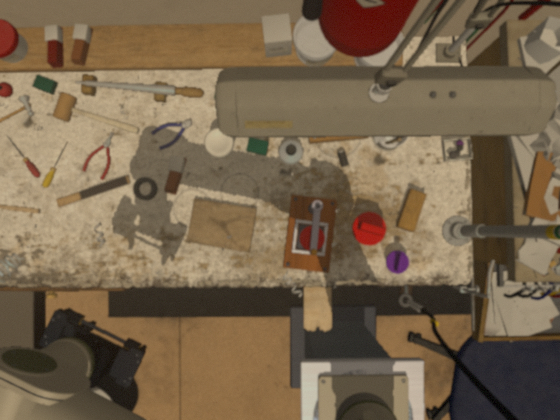

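View pics/side0.png

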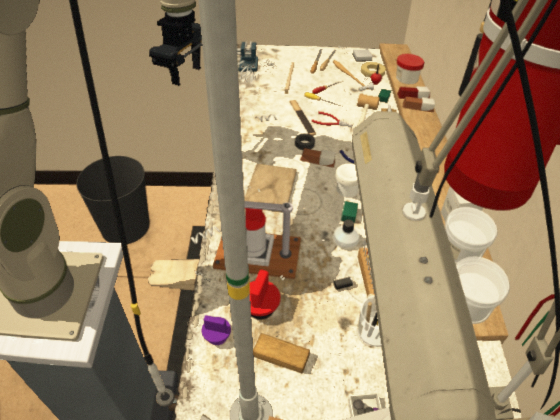

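```bash
python3 - <<'E'
import cv2
a=cv2.imread('pics/top0.png'); b=cv2.imread('pics/side0.png')
cv2.imwrite('pics/c1.png',cv2.resize(a[175:285,170:370],None,fx=4,fy=4,interpolation=cv2.INTER_CUBIC))
cv2.imwrite('pics/c2.png',cv2.resize(b[150:290,190:330],None,fx=4,fy=4,interpolation=cv2.INTER_CUBIC))
E
```

```text
(no output)
```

View pics/c1.png

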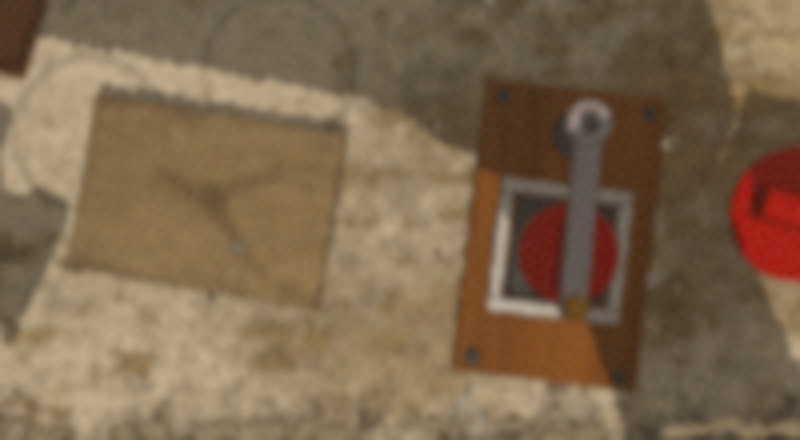

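View pics/c2.png

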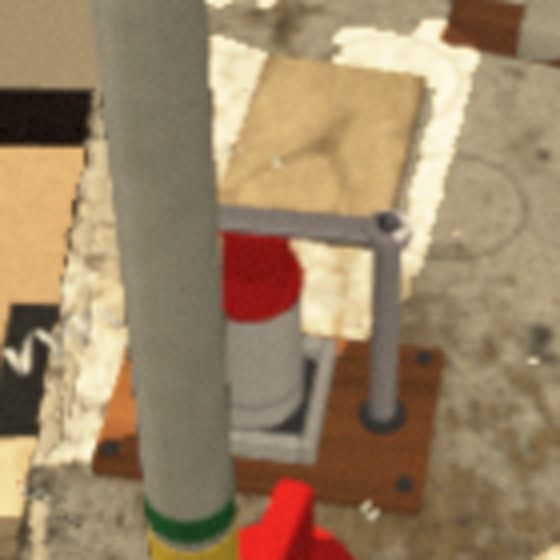

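Candidates: the red stopper in the canister, top (312,236), half hidden by the keeper. The larger loose red one is at top (368,228) and the purple one at (397,262). The small red one in the canister is the one meant, and both crops confirm it: it sits on the tube in the nest, under the keeper.

```bash
cat > h.py <<'E'
import numpy as np, cv2
from bench import r
def ray(n,px,z):
    c=r.calibration(n); p=cv2.undistortPoints(np.array([[px]],float),c['K'],c['dist']).ravel()
    d=c['R'].T@np.array([p[0],p[1],1]); o=-c['R'].T@c['t']
    return o+d*(z-o[2])/d[2]
def proj(n,X):
    c=r.calibration(n)
    return cv2.projectPoints(np.array([X],float),cv2.Rodrigues(c['R'])[0],c['t'],c['K'],c['dist'])[0].ravel()
E
python3 - <<'E'
from h import *
a=cv2.imread('pics/top0.png')
f=lambda u,v:(170+u/4-.375,175+v/4-.375)
np.set_printoptions(precision=4,suppress=True)
B=np.array([ray('top',f(*p),.012) for p in[(485,80),(665,92),(635,388),(455,368)]])
print('holder',B,np.linalg.norm(np.diff(B[[0,1,2,3,0]],axis=0),axis=1))
x=((B[0]+B[1])-(B[2]+B[3]))/2; yaw=np.arctan2(x[1],x[0])
y2=((B[0]+B[3])-(B[1]+B[2]))/2; print('yaw',yaw,np.arctan2(-y2[0],y2[1]))
c=B.mean(0); xh=np.array([np.cos(yaw),np.sin(yaw),0]); print('origin',c-xh*.010)
P=ray('top',f(588,120),.174); K=ray('top',f(575,307),.197); print('post',P,'knob',K,np.linalg.norm((P-K)[:2]),'ang',np.arctan2(*(P-K)[1::-1]))
D=np.array([ray('top',f(*p),.012) for p in[(97,92),(345,127),(320,305),(68,268)]])
print('board',D,D.mean(0),np.linalg.norm(np.diff(D[[0,1,2,3,0]],axis=0),axis=1))
x=((D[0]+D[1])-(D[2]+D[3])); print(np.arctan2(x[1],x[0]))
# red blob
hsv=cv2.cvtColor(a,cv2.COLOR_BGR2HSV); m=((hsv[...,0]<8)|(hsv[...,0]>172))&(hsv[...,1]>150)&(hsv[...,2]>70)
n,l,s,ce=cv2.connectedComponentsWithStats(m.astype(np.uint8))
for i in range(1,n):
    if s[i,4]>15 and s[i,1]>150: print(s[i],ce[i])
print('otherred',ray('top',(368,228),.05),'purple',ray('top',(397,262),.03),'woodbar',ray('top',(411,209),.02),'lamp?',ray('top',(220,100),.4),ray('top',(455,230),0))
print('start tcp', r.read_state()['ee_pos'])
E
```

```text
holder [[0.5804 0.1817 0.012 ]
 [0.5717 0.0656 0.012 ]
 [0.3816 0.0872 0.012 ]
 [0.3953 0.2026 0.012 ]] [0.1165 0.1913 0.1162 0.1863]
yaw -0.11285133546502367 -0.09663777413096658
origin [0.4723 0.1354 0.012 ]
post [0.5458 0.127  0.174 ] knob [0.4432 0.1367 0.197 ] 0.10307886055234099 ang -0.09515058888356591
board [[0.5747 0.4328 0.012 ]
 [0.5507 0.2723 0.012 ]
 [0.4363 0.2891 0.012 ]
 [0.4612 0.4516 0.012 ]] [0.5057 0.3614 0.012 ] [0.1623 0.1157 0.1644 0.1151]
-0.15446819896456931
[102 154   8  24  41] [106.5854 166.0488]
[ 27 162  12  14  53] [ 33.1509 169.7547]
[352 212  34  33 882] [368.6735 228.2676]
[300 226  11  24 189] [305.3651 237.2169]
[318 229   6  21  88] [320.3636 238.7386]
otherred [ 0.4926 -0.0094  0.05  ] purple [ 0.4059 -0.0853  0.03  ] woodbar [ 0.5404 -0.1263  0.02  ] lamp? [0.7201 0.3106 0.4   ] [ 0.4853 -0.2463  0.    ]
start tcp [0.2704 0.5631 0.2218]
```

```bash
python3 - <<'E'
from h import *
np.set_printoptions(precision=4,suppress=True)
def tri(pt,ps):
    o=[];d=[]
    for n,p in(('top',pt),('side',ps)):
        a=ray(n,p,0);b=ray(n,p,.5);o.append(a);d.append((b-a)/np.linalg.norm(b-a))
    A=np.array([d[0],-d[1]]).T; t=np.linalg.lstsq(A,o[1]-o[0],rcond=None)[0]
    return o[0]+t[0]*d[0],o[1]+t[1]*d[1]
print('knob in side',proj('side',[.443,.1367,.197]),'post',proj('side',[.5458,.127,.174]))
print('lamp front end',tri((222,132),(358,130)),tri((380,90),(415,205)))
P=np.array([.5458,.127]);
for th in(-.45,-.35,-.2,0,.2,.4,.6,.8,1,1.2,1.4,1.55,1.65):
    a=-.097+np.pi+th; print(th,P+.103*np.array([np.cos(a),np.sin(a)]))
E
```

```text
knob in side [236.8737 190.9348] post [286.4287 203.0941]
lamp front end (array([0.7022, 0.3321, 0.2156]), array([0.7121, 0.3315, 0.2176])) (array([0.7678, 0.0061, 0.2936]), array([0.7685, 0.0061, 0.2939]))
-0.45 [0.4578 0.1806]
-0.35 [0.4529 0.1715]
-0.2 [0.4473 0.1571]
0 [0.4433 0.137 ]
0.2 [0.4433 0.1164]
0.4 [0.4475 0.0963]
0.6 [0.4556 0.0773]
0.8 [0.4672 0.0604]
1 [0.482  0.0461]
1.2 [0.4994 0.0351]
1.4 [0.5185 0.0277]
1.55 [0.5337 0.0247]
1.65 [0.544 0.024]
```

Call:
{"api": "send_rows", "payload": {"commands": [[0.44, -0.87, 0.1, 0, 0, 0.4, 1], [0.44, -0.87, 0.1, 0, 0, 0.4, 1], [0.44, -0.87, 0.1, 0, 0, 0.4, 1], [0.44, -0.87, 0.1, 0, 0, 0.4, 1], [0.44, -0.87, 0.1, 0, 0, 0.4, 1], [0.44, -0.87, 0.1, 0, 0, 0.4, 1], [0.44, -0.87, 0.1, 0, 0, 0.4, 1], [0.44, -0.87, 0.1, 0, 0, 0.4, 1], [0.44, -0.87, 0.1, 0, 0, 0.4, 1], [0.44, -0.87, 0.1, 0, 0, 0.4, 1]], "grip_force": 20}}

```text
time: 0.93
ee_pos: [0.3987, 0.2934, 0.2467]
eef_rot: [0.036, 0.999, -0.005, -0.003]
ft_force: [-0.3, -0.7, 0.6]
width: 0.0286
```

Call:
{"api": "send_rows", "payload": {"commands": [[0.4, -0.67, 0, 0, 0, -0.35, 1], [0.4, -0.67, 0, 0, 0, 0, 1], [0.4, -0.67, 0, 0, 0, 0, 1], [0.4, -0.67, 0, 0, 0, 0, 1], [0.3, -0.4, 0, 0, 0, 0, 1], [0, 0, -0.7, 0, 0, 0, 1], [0, 0, -0.7, 0, 0, 0, 1], [0, 0, -0.5, 0, 0, 0, 1], [0, 0, 0, 0, 0, 0, 1]]}}

```text
time: 1.68
ee_pos: [0.4609, 0.1862, 0.188]
eef_rot: [0.057, 0.998, -0.005, -0.003]
ft_force: [-1.2, 0.4, -0.2]
width: 0.0006
```

Call:
{"api": "send_rows", "payload": {"commands": [[-0.3, -0.53, -0.27, 0, 0, 0, 1], [-0.25, -0.6, 0, 0, 0, 0, 1], [-0.05, -0.6, 0, 0, 0, 0, 1], [0, -0.5, 0, 0, 0, 0, 1], [0.13, -0.6, 0, 0, 0, 0, 1], [0.27, -0.6, 0, 0, 0, 0, 1]]}}

```text
time: 2.18
ee_pos: [0.4523, 0.0851, 0.1815]
eef_rot: [0.052, 0.999, -0.004, -0.004]
ft_force: [1.3, 2.9, -1.4]
width: 0.0007
```

Call:
{"api": "send_rows", "payload": {"commands": [[0.2, -0.45, 0, 0, 0, 0, 1], [0.33, -0.45, 0, 0, 0, 0, 1], [0.5, -0.45, 0, 0, 0, 0, 1], [0.57, -0.36, 0, 0, 0, 0, 1], [0.65, -0.25, 0, 0, 0, 0, 1], [0.45, -0.1, 0, 0, 0, 0, 1], [0, 0, 0, 0, 0, 0, 1]]}}

```text
time: 2.77
ee_pos: [0.5377, 0.02, 0.1876]
eef_rot: [0.052, 0.999, -0.002, -0.002]
ft_force: [-1.0, -0.6, 0.1]
width: 0.0006
```

```bash
python3 - <<'E'
from h import *
a=r.camera('top');cv2.imwrite('pics/t1.png',a)
cv2.imwrite('pics/c3.png',cv2.resize(a[175:285,270:370],None,fx=5,fy=5,interpolation=cv2.INTER_CUBIC))
E
```

```text
(no output)
```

View pics/t1.png

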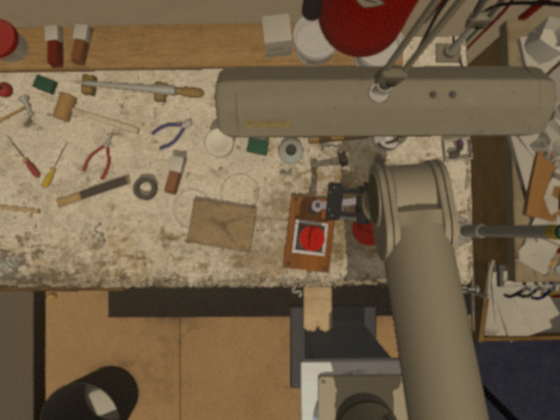

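Call:
{"api": "send_rows", "payload": {"commands": [[-0.7, 0.1, 0, 0, 0, 0, 1], [-0.7, 0.2, 0.3, 0, 0, 0, 1], [-0.3, 0.5, 0.9, 0, 0, 0, -1], [-0.3, 0.6, 0.9, 0, 0, 0, -1], [0, 0.8, 0.3, 0, 0, 0, -1], [0, 0.9, 0, 0, 0, 0, -1], [0, 0.5, 0, 0, 0, 0, -1], [0, 0.1, 0, 0, 0, 0, -1]]}}

```text
time: 3.48
ee_pos: [0.4663, 0.1349, 0.2659]
eef_rot: [0.052, 0.999, -0.002, -0.002]
ft_force: [-0.5, -0.1, -0.5]
width: 0.0324
```

```bash
python3 - <<'E'
from h import *
a=r.camera('top');cv2.imwrite('pics/t2.png',a)
a=r.camera('side');cv2.imwrite('pics/s2.png',a)
print(r.read_state())
E
```

```text
{'time': 3.5833, 'joint_positions': array([-0.62782475, -0.00497323,  0.25577898,  1.75942566,  0.00324757,
        1.39289489,  1.09182459]), 'joint_vel': array([ 0.0225565 ,  0.00441156,  0.03784474,  0.00730367,  0.01105652,
       -0.0033176 ,  0.0185547 ]), 'joint_torque': array([ -1.34339802, -36.89588785,  -1.35105964, -39.68684793,
        -0.19151389,   0.11769542,  -0.34826922]), 'ee_pos': array([0.46674068, 0.1326743 , 0.26532355]), 'eef_rot': array([ 0.05314223,  0.9985821 , -0.00210289, -0.0022946 ]), 'ft_force': array([ 0.30158908, -1.27651372, -0.02810616]), 'torque': array([0.03118951, 0.02771938, 0.04860655]), 'width': 0.04027413842330791}
```

View pics/t2.png

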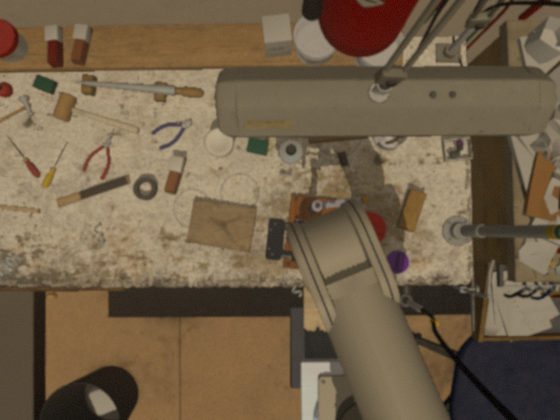

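View pics/s2.png

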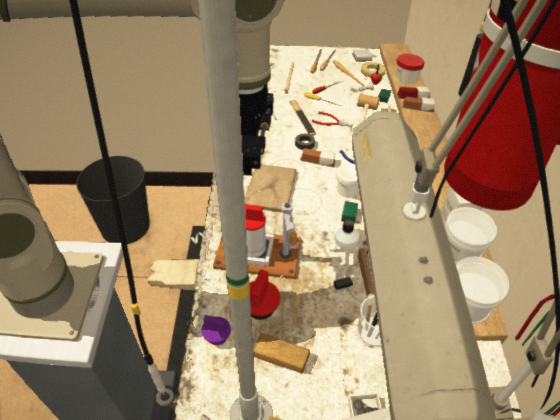

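```bash
python3 - <<'E'
import cv2
b=cv2.imread('pics/s2.png')
cv2.imwrite('pics/c4.png',cv2.resize(b[170:300,200:330],None,fx=4,fy=4,interpolation=cv2.INTER_CUBIC))
E
```

```text
(no output)
```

View pics/c3.png

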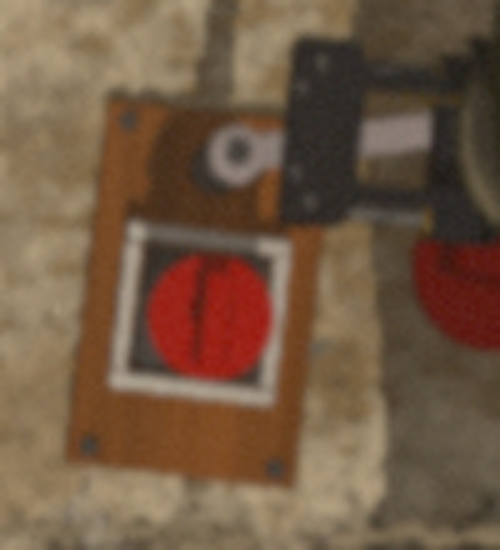

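View pics/c4.png

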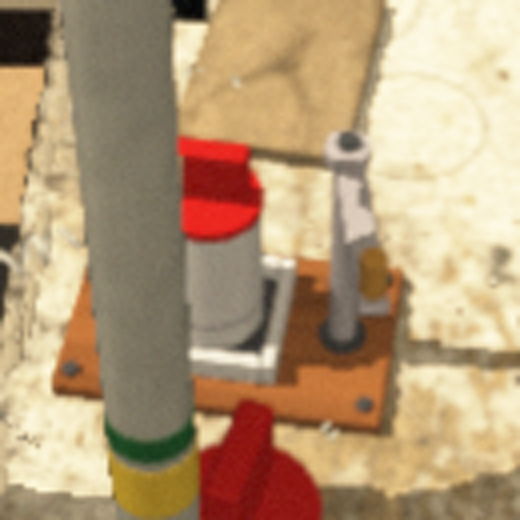

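```bash
python3 - <<'E'
from h import *
np.set_printoptions(precision=4,suppress=True)
K=ray('side',(293,237.5),.184);P=np.array([.5458,.127,0]);d=(K-P)[:2];print('knob',K,np.hypot(*d),'keeper',np.arctan2(d[1],d[0])+.097+np.pi-2*np.pi if 0 else (np.arctan2(d[1],d[0])-(-.097)-np.pi)%(2*np.pi))
a=cv2.imread('pics/t1.png');hsv=cv2.cvtColor(a,cv2.COLOR_BGR2HSV); m=(((hsv[...,0]<8)|(hsv[...,0]>172))&(hsv[...,1]>150)&(hsv[...,2]>70)).astype(np.uint8)
m[:,:295]=0;m[:,328:]=0;m[:222]=0;m[255:]=0
c=max(cv2.findContours(m,0,2)[0],key=cv2.contourArea);(x,y),rad=cv2.minEnclosingCircle(c);e=cv2.fitEllipse(c);print(x,y,rad,e)
for p in((x,y),e[0]): print(ray('top',p,.120))
print('rad mm',rad*1.05/459.6)
# wing seam line in crop: (205,258)-(197,362)
g=lambda u,v:(270+u/5-.4,175+v/5-.4)
A=ray('top',g(205,258),.156);B=ray('top',g(197,362),.156);print(A,B,np.arctan2(*(A-B)[1::-1]))
A=ray('top',g(205,258),.12);B=ray('top',g(197,362),.12);print(A,B)
for X in((.4712,.1345,.120),(.4712+.022,.1345-.002,.156),(.4712-.022,.1345+.002,.156)): u=proj('top',X);print(((u-[270,175])+.4)*5)
E
```

```text
knob [0.5583 0.0231 0.184 ] 0.10465599104390826 keeper 1.7878004315418075
311.64459228515625 237.93373107910156 13.201435089111328 ((311.4795837402344, 237.67893981933594), (24.143321990966797, 25.6101131439209), 179.5913848876953)
[0.4706 0.1356 0.12  ]
[0.4712 0.136  0.12  ]
rad mm 0.03015993656128567
[0.4979 0.1399 0.156 ] [0.451 0.144 0.156] -0.08719262439843063
[0.4981 0.1378 0.12  ] [0.4495 0.142  0.12  ]
[212.6499 315.444 ]
[221.3639 268.3713]
[213.5461 365.9296]
```

Call:
{"api": "send_rows", "payload": {"commands": [[0.14, 0.09, -0.5, 0, 0, 0, -1], [0, 0, -0.7, 0, 0, 0, -1], [0, 0, -0.7, 0, 0, 0, -1], [0, 0, -0.7, 0, 0, 0, -1], [0, 0, -0.6, 0, 0, 0, -1], [0, 0, -0.5, 0, 0, 0, -1], [0, 0, 0, 0, 0, 0, -1]], "grip_force": 60}}

```text
time: 4.17
ee_pos: [0.47, 0.1237, 0.1504]
eef_rot: [0.059, 0.998, -0.004, -0.002]
ft_force: [0.5, -0.2, 0.3]
width: 0.0843
```

Call:
{"api": "send_rows", "payload": {"commands": [[0.03, 0.4, -0.3, 0, 0, 0.27, -1], [0, 0, -0.3, 0, 0, 0, -1], [0, 0, -0.2, 0, 0, 0, -1], [0, 0, 0, 0, 0, 0, -1]]}}

```text
time: 4.5
ee_pos: [0.4715, 0.1344, 0.126]
eef_rot: [0.047, 0.999, -0.004, -0.001]
ft_force: [0.1, 0.3, -0.0]
width: 0.0871
```

Call:
{"api": "send_rows", "payload": {"commands": [[0, 0.02, -0.06, 0, 0, 0, 0.6], [0, 0, 0, 0, 0, 0, 1], [0, 0, 0, 0, 0, 0, 1], [0, 0, 0, 0, 0, 0, 1], [0, 0, 0, 0, 0, 0, 1], [0, 0, 0, 0, 0, 0, 1], [0, 0, 0, 0, 0, 0, 1], [0, 0, 0, 0, 0, 0, 1], [0, 0, 0, 0, 0, 0, 1]]}}

```text
time: 5.25
ee_pos: [0.473, 0.1353, 0.1263]
eef_rot: [0.047, 0.999, -0.003, 0.0]
ft_force: [0.2, -0.4, 0.2]
width: 0.0353
```

Call:
{"api": "send_rows", "payload": {"commands": [[0, 0, 0, 0, 0, 0, 1], [0, 0, 0, 0, 0, 0, 1], [0, 0, 0, 0, 0, 0, 1], [0, 0, 0, 0, 0, 0, 1], [0, 0, 0, 0, 0, 0, 1], [0, 0, 0, 0, 0, 0, 1]]}}

```text
time: 5.75
ee_pos: [0.4731, 0.1344, 0.1262]
eef_rot: [0.048, 0.999, -0.003, 0.0]
ft_force: [0.4, -1.0, -0.3]
width: 0.014
```

Call:
{"api": "send_rows", "payload": {"commands": [[0, 0, 0, 0, 0, 0.5, 1], [0, 0, 0, 0, 0, 0.8, 1], [0, 0, 0, 0, 0, 0.8, 1], [0, 0, 0, 0, 0, 0.8, 1]]}}

```text
time: 6.08
ee_pos: [0.4731, 0.1348, 0.1261]
eef_rot: [-0.082, 0.997, -0.003, 0.001]
ft_force: [0.2, -0.2, 0.0]
width: 0.0136
```

```bash
cat > st.py <<'E'
from h import *
from scipy.spatial.transform import Rotation as R
s=r.read_state();m=R.from_quat(s['eef_rot']).as_matrix();np.set_printoptions(precision=4,suppress=True)
print(s['time'],s['ee_pos'],'yaw',np.arctan2(-m[0,1],m[1,1]),'tilt',m[:2,2],'F',s['ft_force'],'T',s['torque'],s['width'],s['joint_positions'][6])
E
python3 st.py
```

```text
6.0833 [0.4731 0.1348 0.1261] yaw 0.1635679564711818 tilt [ 0.0021 -0.0057] F [ 0.2165 -0.1892  0.0222] T [ 0.0344 -0.0058 -0.3381] 0.01355028277061756 1.384599274076717
```

Call:
{"api": "send_rows", "payload": {"commands": [[0, 0, 0, 0, 0, 0.8, 1], [0, 0, 0, 0, 0, 0.8, 1], [0, 0, 0, 0, 0, 0.4, 1]]}}

```text
time: 6.33
ee_pos: [0.4729, 0.1352, 0.126]
eef_rot: [-0.173, 0.985, -0.002, 0.001]
ft_force: [-0.3, -0.7, -0.0]
width: 0.0136
```

```bash
python3 st.py
```

```text
6.3333 [0.4729 0.1352 0.126 ] yaw 0.3480513270577802 tilt [ 0.0027 -0.0041] F [-0.3204 -0.6886 -0.0103] T [-0.107   0.0515 -0.2683] 0.013618117217385955 1.5680898107102557
```

Call:
{"api": "send_rows", "payload": {"commands": [[0, 0, 0, 0, 0, -0.8, 1], [0, 0, 0, 0, 0, -0.8, 1], [0, 0, 0, 0, 0, -0.8, 1], [0, 0, 0.012, 0, 0, -0.8, 1], [0, 0, 0.012, 0, 0, -0.8, 1], [0, 0, 0.012, 0, 0, -0.8, 1]]}}

```text
time: 6.83
ee_pos: [0.4725, 0.1343, 0.1264]
eef_rot: [0.04, 0.999, -0.004, 0.0]
ft_force: [1.3, -1.0, -2.3]
width: 0.0137
```

```bash
python3 st.py
```

```text
6.8333 [0.4725 0.1343 0.1264] yaw -0.0806791110650769 tilt [-0.0002 -0.007 ] F [ 1.296  -0.9579 -2.3204] T [-0.2532 -0.344   0.3538] 0.013661878397561273 1.1421568475608155
```

Call:
{"api": "send_rows", "payload": {"commands": [[0, 0, 0.018, 0, 0, -0.8, 1], [0, 0, 0.018, 0, 0, -0.8, 1], [0, 0, 0.018, 0, 0, -0.8, 1], [0, 0, 0.018, 0, 0, -0.8, 1], [0, 0, 0.018, 0, 0, -0.8, 1], [0, 0, 0.018, 0, 0, -0.7, 1]]}}

```text
time: 7.33
ee_pos: [0.4724, 0.1332, 0.1278]
eef_rot: [0.252, 0.968, -0.005, -0.001]
ft_force: [1.6, -0.4, -2.7]
width: 0.0135
```

```bash
python3 st.py
```

```text
7.3333 [0.4724 0.1332 0.1278] yaw -0.5090207610167717 tilt [-0.004  -0.0097] F [ 1.5611 -0.4327 -2.7289] T [-0.2485 -0.373   0.3693] 0.013536628345375095 0.7178219414721605
```

Call:
{"api": "send_rows", "payload": {"commands": [[0, 0.01, 0, 0, 0, 0.8, 1], [0, 0.01, 0, 0, 0, 0.8, 1], [0, 0, 0.02, 0, 0, 0.8, 1], [0, 0, 0.025, 0, 0, 0.8, 1], [0, 0, 0.025, 0, 0, 0.8, 1], [0, 0, 0.025, 0, 0, 0.8, 1], [0, 0, 0.025, 0, 0, 0.8, 1], [0, 0, 0.025, 0, 0, 0.8, 1], [0, 0, 0.025, 0, 0, 0.8, 1], [0, 0, 0.025, 0, 0, 0.8, 1]]}}

```text
time: 8.17
ee_pos: [0.4726, 0.1348, 0.1308]
eef_rot: [-0.105, 0.994, -0.004, 0.001]
ft_force: [1.9, 0.1, -3.3]
width: 0.0134
```

```bash
python3 st.py
```

```text
8.1667 [0.4726 0.1348 0.1308] yaw 0.2100062758305957 tilt [ 0.0033 -0.0081] F [ 1.8801  0.1021 -3.3116] T [ 0.2756 -0.4078 -0.2968] 0.013409667564739962 1.4253861160612693
```

Call:
{"api": "send_rows", "payload": {"commands": [[0, 0, 0.025, 0, 0, 0.8, 1], [0, 0, 0.025, 0, 0, 0.8, 1], [0, 0, 0, 0, 0, -0.8, 1], [0, 0, 0, 0, 0, -0.8, 1], [0, 0, 0.02, 0, 0, -0.8, 1], [0, 0, 0.027, 0, 0, -0.8, 1], [0, 0, 0.027, 0, 0, -0.8, 1], [0, 0, 0.027, 0, 0, -0.8, 1], [0, 0, 0.027, 0, 0, -0.8, 1], [0, 0, 0.027, 0, 0, -0.8, 1]]}}

```text
time: 9.0
ee_pos: [0.4724, 0.1339, 0.1338]
eef_rot: [0.107, 0.994, -0.006, 0.0]
ft_force: [2.2, -1.5, -3.2]
width: 0.0136
```

```bash
python3 st.py
```

```text
9.0 [0.4724 0.1339 0.1338] yaw -0.2149855237919431 tilt [-0.0009 -0.0119] F [ 2.1799 -1.5426 -3.172 ] T [-0.2358 -0.6131  0.294 ] 0.013597306733467382 1.002257255665006
```

Call:
{"api": "send_rows", "payload": {"commands": [[0, 0, 0.027, 0.03, 0, -0.8, 1], [0, 0, 0.027, 0.03, 0, -0.8, 1], [0, 0, 0.027, 0.03, 0, -0.8, 1], [0, 0, 0.027, 0, 0, -0.8, 1], [0, 0, 0, 0, 0, 0.8, 1], [0, 0, 0, 0, 0, 0.8, 1], [0, 0, 0.02, 0.0, 0, 0.8, 1], [0, 0, 0.027, 0, 0, 0.8, 1], [0, 0, 0.027, 0, 0, 0.8, 1], [0, 0, 0.027, 0, 0, 0.8, 1]]}}

```text
time: 9.83
ee_pos: [0.4726, 0.134, 0.1377]
eef_rot: [0.039, 0.999, -0.003, -0.0]
ft_force: [-0.0, 0.5, -0.5]
width: 0.0137
```

```bash
python3 st.py
```

```text
9.8333 [0.4726 0.134  0.1377] yaw -0.07867621350852182 tilt [-0.0003 -0.0054] F [-0.0419  0.4704 -0.5111] T [ 0.0023 -0.0535  0.0032] 0.013730808373845757 1.1436366036970684
```

```bash
python3 - <<'E'
from h import *
b=r.camera('side');cv2.imwrite('pics/s3.png',b)
cv2.imwrite('pics/c5.png',cv2.resize(b[150:300,200:330],None,fx=4,fy=4,interpolation=cv2.INTER_CUBIC))
E
python3 st.py
```

```text
9.8833 [0.4726 0.134  0.1378] yaw -0.07325210440234643 tilt [-0.0002 -0.0053] F [ 0.3186  0.242  -0.7901] T [-0.0606  0.031   0.0026] 0.013574604894379661 1.1489467980067989
```

View pics/c5.png

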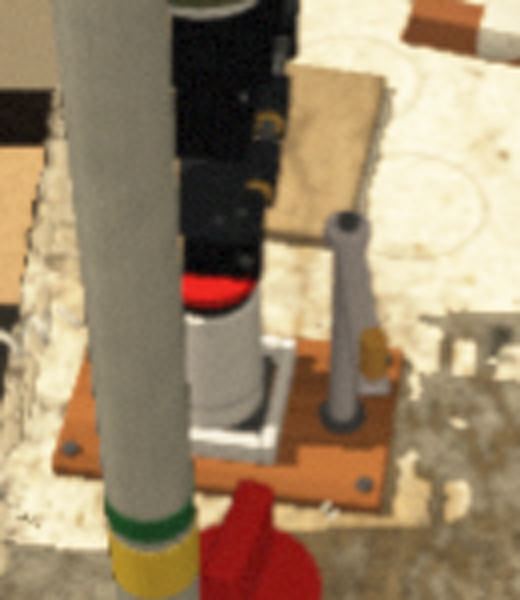

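Call:
{"api": "send_rows", "payload": {"commands": [[0, 0, 0.03, 0, 0, 0.8, 1], [0, 0, 0.03, 0, 0, 0.8, 1], [0, 0, 0.04, 0, 0, 0.8, 1], [0, 0, 0.04, 0, 0, 0.5, 1], [0, 0, 0.04, 0, 0, -0.8, 1], [0, 0, 0.04, 0, 0, -0.8, 1], [0, 0, 0.05, 0, 0, -0.8, 1], [0, 0, 0.05, 0, 0, -0.5, 1]]}}

```text
time: 10.55
ee_pos: [0.4713, 0.1352, 0.1465]
eef_rot: [0.041, 0.999, -0.002, -0.001]
ft_force: [0.8, 0.0, -1.1]
width: 0.0138
```

```bash
python3 st.py
```

```text
10.55 [0.4713 0.1352 0.1465] yaw -0.08118756026131466 tilt [-0.0027 -0.0043] F [ 0.7981  0.0006 -1.1456] T [ 0.0435 -0.0382 -0.0319] 0.013755183326816807 1.1375224478381116
```

Call:
{"api": "send_rows", "payload": {"commands": [[0, 0, 0.2, 0, 0, 0, 1], [0, 0, 0.5, 0, 0, 0, 1], [0, 0, 0.6, 0, 0, 0, 1], [0, 0.2, 0.5, 0, 0, 0, 1], [0.1, 0.6, 0.2, 0, 0, 0, 1], [0.1, 0.8, 0, 0, 0, 0, 1], [0.1, 0.8, 0, 0, 0, 0, 1], [0.1, 0.8, 0, 0, 0, 0, 1], [0.1, 0.8, 0, 0, 0, 0, 1], [0.1, 0.8, 0, 0, 0, 0, 1]]}}

```text
time: 11.38
ee_pos: [0.4894, 0.2799, 0.2134]
eef_rot: [0.045, 0.999, -0.001, -0.001]
ft_force: [0.5, 0.2, -1.0]
width: 0.0135
```

```bash
python3 st.py
```

```text
11.3833 [0.4894 0.2799 0.2134] yaw -0.09092357618815264 tilt [-0.002  -0.0024] F [ 0.4703  0.2451 -1.013 ] T [ 0.0298 -0.0615 -0.0033] 0.01354940021293515 0.9068007064134148
```

Call:
{"api": "send_rows", "payload": {"commands": [[0.1, 0.7, -0.2, 0, 0, 0, 1], [0.1, 0.6, -0.4, 0, 0, 0, 1], [0.05, 0.4, -0.6, 0, 0, 0, 1], [0, 0.2, -0.6, 0, 0, 0, 1], [0, 0, -0.5, 0, 0, 0, 1], [0, 0, -0.4, 0, 0, 0, 1], [0, 0, 0, 0, 0, 0, 1], [0, 0, 0, 0, 0, 0, 1]]}}

```text
time: 12.05
ee_pos: [0.4948, 0.3488, 0.1309]
eef_rot: [0.039, 0.999, 0.001, -0.001]
ft_force: [-0.0, 1.2, -1.1]
width: 0.0137
```

```bash
python3 st.py; python3 - <<'E'
from h import *
b=r.camera('side');cv2.imwrite('pics/s4.png',b)
cv2.imwrite('pics/c6.png',cv2.resize(b[60:300,200:340],None,fx=3,fy=3,interpolation=cv2.INTER_CUBIC)[:600])
E
```

```text
12.05 [0.4948 0.3488 0.1309] yaw -0.07774666604965559 tilt [-0.0021  0.0019] F [-0.0282  1.1829 -1.1152] T [0.032  0.0314 0.0396] 0.013667769589239945 0.8438414892002394
```

View pics/c6.png

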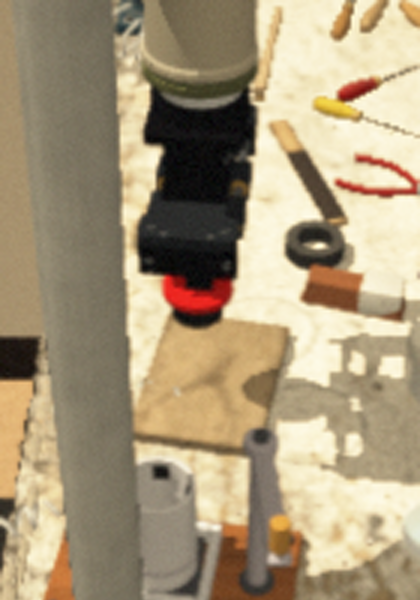

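Call:
{"api": "send_rows", "payload": {"commands": [[0.1, 0.1, -0.5, 0, 0, 0, 1], [0.1, 0.1, -0.6, 0, 0, 0, 1], [0, 0.1, -0.6, 0, 0, 0, 1], [0, 0, -0.4, 0, 0, 0, 1], [0, 0, -0.1, 0, 0, 0, 1], [0, 0, 0, 0, 0, 0, 1]]}}

```text
time: 12.6
ee_pos: [0.5047, 0.3585, 0.0649]
eef_rot: [0.04, 0.999, 0.004, 0.002]
ft_force: [0.4, -0.0, -0.8]
width: 0.0139
```

```bash
python3 st.py
```

```text
12.6 [0.5047 0.3585 0.0649] yaw -0.08026049843075721 tilt [0.0046 0.0071] F [ 0.3653 -0.0485 -0.7636] T [ 0.0347  0.0169 -0.0247] 0.013934049365134727 0.84796235952366
```

Call:
{"api": "send_rows", "payload": {"commands": [[0, 0, -0.15, -0.08, 0.05, 0, 1], [0, 0, -0.15, 0, 0, 0, 1], [0, 0, -0.08, 0, 0, 0, 1], [0, 0, -0.04, 0, 0, 0, 1], [0, 0, 0, 0, 0, 0, 1]]}}

```text
time: 13.02
ee_pos: [0.5061, 0.3588, 0.0536]
eef_rot: [0.04, 0.999, 0.001, 0.001]
ft_force: [-0.3, 0.5, -0.4]
width: 0.0132
```

```bash
python3 st.py
```

```text
13.0167 [0.5061 0.3588 0.0536] yaw -0.08094612367356636 tilt [0.0025 0.0013] F [-0.2968  0.4961 -0.3791] T [0.0355 0.0296 0.0063] 0.013217745410253784 0.8468220907487274
```

Call:
{"api": "send_rows", "payload": {"commands": [[0, 0, -0.08, 0, 0, 0, 1], [0, 0, -0.06, 0, 0, 0, 1], [0, 0, -0.04, 0, 0, 0, 1], [0, 0, -0.03, 0, 0, 0, 1]]}}

```text
time: 13.35
ee_pos: [0.5067, 0.3592, 0.0481]
eef_rot: [0.04, 0.999, 0.001, 0.002]
ft_force: [-3.5, -1.6, 11.4]
width: 0.0138
```

```bash
python3 st.py
```

```text
13.35 [0.5067 0.3592 0.0481] yaw -0.08100977826283472 tilt [0.004  0.0027] F [-3.505  -1.5992 11.3587] T [-0.5627  0.8053  0.0075] 0.013845264230028402 0.8476226817969819
```

Contact at the expected height (TCP 0.0481). I'll release it gently.

Call:
{"api": "send_rows", "payload": {"commands": [[0, 0, 0.02, 0, 0, 0, 1], [0, 0, 0, 0, 0, 0, 0.4], [0, 0, 0, 0, 0, 0, 0], [0, 0, 0, 0, 0, 0, -0.5], [0, 0, 0, 0, 0, 0, -1], [0, 0, 0, 0, 0, 0, -1], [0, 0, 0, 0, 0, 0, -1], [0, 0, 0, 0, 0, 0, -1], [0, 0, 0, 0, 0, 0, -1], [0, 0, 0, 0, 0, 0, -1]]}}

```text
time: 14.18
ee_pos: [0.5071, 0.3596, 0.0492]
eef_rot: [0.04, 0.999, 0.002, 0.002]
ft_force: [-0.1, 0.4, -0.1]
width: 0.0655
```

```bash
python3 st.py
```

```text
14.1833 [0.5071 0.3596 0.0492] yaw -0.080977802606013 tilt [0.0049 0.0035] F [-0.077   0.4147 -0.0601] T [0.0441 0.0107 0.0216] 0.06553058711147719 0.8475371456726862
```

Call:
{"api": "send_rows", "payload": {"commands": [[0, 0, 0.2, 0, 0, 0, -1], [0, 0, 0.5, 0, 0, 0, -1], [0, 0, 0.6, 0, 0, 0, -1], [0, 0, 0.7, 0, 0, 0, -1], [0, 0, 0.7, 0, 0, 0, -1], [0, 0, 0.7, 0, 0, 0, -1], [-0.4, 0.3, 0.5, 0, 0, 0, -1], [-0.7, 0.5, 0, 0, 0, 0, -1], [-0.7, 0.6, 0, 0, 0, 0, -1], [-0.7, 0.6, 0, 0, 0, 0, -1]]}}

```text
time: 15.02
ee_pos: [0.4351, 0.414, 0.1763]
eef_rot: [0.047, 0.999, 0.001, 0.004]
ft_force: [0.2, 0.8, 0.3]
width: 0.0867
```

Call:
{"api": "send_rows", "payload": {"commands": [[-0.7, 0.7, 0, 0, 0, 0, -1], [-0.7, 0.7, 0, 0, 0, 0, -1], [-0.5, 0.7, 0, 0, 0, 0, -1], [-0.3, 0.6, 0, 0, 0, 0, -1], [-0.1, 0.3, 0, 0, 0, 0, -1], [0, 0, 0, 0, 0, 0, -1]]}}

```text
time: 15.52
ee_pos: [0.3567, 0.512, 0.1809]
eef_rot: [0.044, 0.999, 0.004, 0.004]
ft_force: [-0.2, -1.3, 0.0]
width: 0.0872
```

```bash
python3 st.py; python3 - <<'E'
from h import *
b=r.camera('side');cv2.imwrite('pics/s5.png',b)
a=r.camera('top');cv2.imwrite('pics/t5.png',a)
c=np.hstack([cv2.resize(b[120:320,200:340],None,fx=2.8,fy=2.8,interpolation=cv2.INTER_CUBIC),cv2.resize(a[180:285,180:340],(400,262),interpolation=cv2.INTER_CUBIC).copy() if 0 else np.zeros((560,1,3),np.uint8)])
cv2.imwrite('pics/c7.png',c)
E
```

```text
15.5167 [0.3567 0.512  0.1809] yaw -0.08722152111374576 tilt [0.009  0.0076] F [-0.1659 -1.284   0.0204] T [0.0206 0.0168 0.0377] 0.08718038419775044 0.45357650061140753
```

View pics/c7.png

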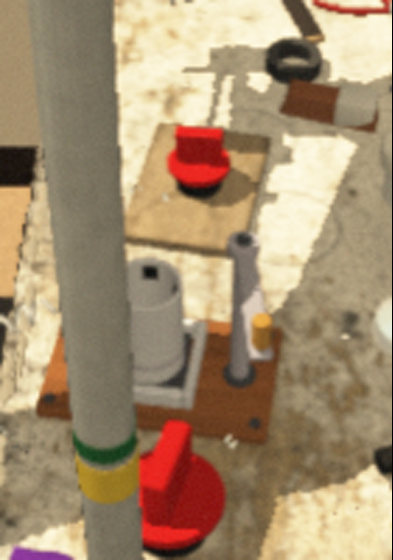

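View pics/t5.png

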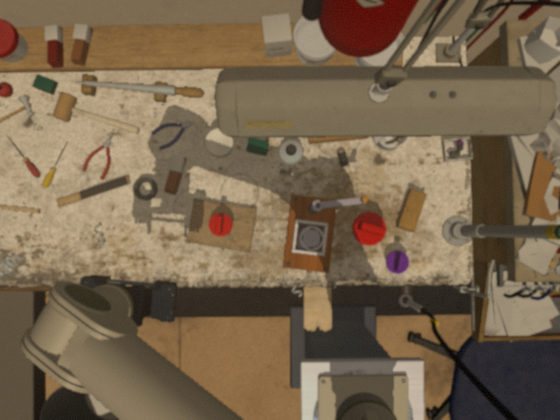

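Side view: the stopper stands upright on its stem on the board, around (270,182). The canister is open and down in its nest, and the keeper is swung aside. Top view: the stopper is at (221,224) and the keeper points right to the knob at (364,200). The bystanders look unmoved. Next I'll check this in numbers.

```bash
python3 - <<'E'
from h import *
np.set_printoptions(precision=4,suppress=True)
a=cv2.imread('pics/t5.png');a0=cv2.imread('pics/top0.png');hsv=cv2.cvtColor(a,cv2.COLOR_BGR2HSV); m=(((hsv[...,0]<8)|(hsv[...,0]>172))&(hsv[...,1]>150)&(hsv[...,2]>70)).astype(np.uint8)
m[:,:195]=0;m[:,250:]=0;m[:200]=0;m[250:]=0
c=max(cv2.findContours(m,0,2)[0],key=cv2.contourArea);(x,y),rad=cv2.minEnclosingCircle(c);X=ray('top',(x,y),.042);print(x,y,'r mm',rad*1.12/459.6,X)
d=X[:2]-[.5057,.3614];t=-.154;print('in board',d@[np.cos(t),np.sin(t)],d@[-np.sin(t),np.cos(t)])
K=ray('top',(364,199.5),.197);P=np.array([.5458,.127,0]);v=(K-P)[:2];print('keeper r',np.hypot(*v),(np.arctan2(v[1],v[0])+.097-np.pi)%(2*np.pi))
g=cv2.cvtColor(a,cv2.COLOR_BGR2GRAY)
cv2.imwrite('pics/c8.png',cv2.resize(a[185:280,270:430],None,fx=5,fy=5,interpolation=cv2.INTER_CUBIC))
b=cv2.imread('pics/s5.png');print('side wing top predicted',proj('side',[X[0],X[1],.078]),'rim predicted',proj('side',[.4715,.135,.112]))
# crude bystander shift: wood block, orange/brown mask centroids
for nm,(x0,x1,y0,y1) in dict(wood=(395,430,180,240),brown=(160,185,165,200)).items():
    for im in(a0,a):
        s=cv2.cvtColor(im[y0:y1,x0:x1],cv2.COLOR_BGR2HSV); k=(s[...,1]>110); yy,xx=np.nonzero(k); print(nm,xx.mean()+x0,yy.mean()+y0,k.sum())
E
```

```text
220.32142639160156 224.0 r mm 0.028829984938818234 [0.5057 0.3602 0.042 ]
in board 0.0001654193660299826 -0.0012249879619829441
keeper r 0.10228043691149893 1.7577498557925884
side wing top predicted [270.0843 165.9607] rim predicted [251.7507 220.1664]
wood 410.1568381430364 210.51191969887077 797
wood 410.2547288776797 210.54981084489282 793
brown 172.62240663900414 181.76763485477179 241
brown 172.7 181.7875 240
```

View pics/c8.png

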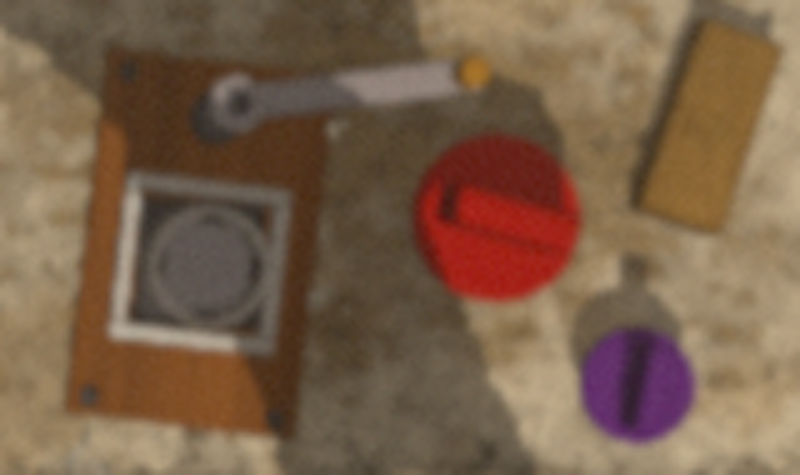

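The enlarged top view shows the canister seated in its nest with all four pads in place, and the keeper well aside. Everything agrees, so I'm handing in.

```bash
python3 -c "
from bench import r
print(r.close_job())"
```

```text
the job is handed in; nothing more can be done
None
```

The job is handed in. The stopper is out and standing on the board, and the canister is still down in its holder; the close call gives no verdict.

**What I did:**
- I pushed the keeper aside by its knob.
- I gripped the small red stopper's wing at 60 N and twisted it about ±0.4 rad. The pull started on the first twist back, with a downward reaction of only about 3 N, well below the canister's weight.
- The stopper came free after about 12 mm by the tool's height, earlier than the stated 20 mm. A side picture showed the canister still seated at that point.
- I stood the stopper on the board, released it and backed away. The robot's clock was at about 15.6 s at the last pictures.

**Last checks:**
- **Stopper:** upright on its stem by eye in the side picture. Measured from the top view, it is within about 1–2 mm of the board's middle.
- **Keeper:** about 1.76 rad aside; an earlier side-view measurement gave 1.79 rad.
- **Canister:** by eye, upright and seated in its nest.
- **Bystanders:** the wood block and brown bar have not shifted measurably. I checked the wax block and loupe only by eye.
- **Gripper:** open and clear of everything.

No check failed. The one disagreement was how early the stopper came free.

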